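Set the espresso cups on their matching saucers

ROBOT

A 7-joint arm with a two-finger parallel gripper is mounted at the origin on a cart in front of the work surface, level with it; the furniture and walls round the work are solid. World frame = base frame: x ahead of the robot, y to its left, z up, the work surface at z = 0. Lengths are in m, angles in rad, forces in N, time in s.
With the tool pointing down it reaches from about 0.425 to 0.875 m from the base axis. Payload 4.7 kg.
Tool frame: the origin (TCP) lies at the very end of the fingers, on their centre line; the grasp point (between the pads) lies 19 mm behind it; y points along the fingers, x is the direction in which the jaws open and shut, and the axes are right-handed (so a half turn about y gives the same grasp; the last joint's range is limited). The gripper opens to 87 mm and grips with 3 to 60 N. Pads are 19 mm wide; open, the fingers measure 117 mm over their backs; the gripper's body (75 mm by 190 mm) begins 51 mm behind the grasp point.
Start: joints at [-1.283, 0.321, -0.07, 1.45, 0.023, 1.371, -0.057], TCP at [0.176, 0.626, 0.223] pointing down, gripper open.
Joint ranges: [-2.86, 2.86], [-0.3, 2.09], [-1.38, 1.24], [0.06, 2.45], [-1.56, 4.7], [0.09, 2.05], [-2.69, 2.69]. Speed limits (rad/s): [2.57, 2.57, 3.14, 3.14, 3.14, 3.14, 3.14].

INTERFACE

Orientations are given as a unit quaternion [w, x, y, z].
In Python, from workcell import robot gives the robot as it stands. The module is installed in compiled form; this text tells all that it offers.
- The arm moves only by the tool servo_tool, never from a script. Its arguments are lists of equal length, an entry for each row: "slide": the shift along the tool's x, y, z in cm, a list of three; "delta_rot": the turn, a rotation vector about the tool's x, y, z in rad, a list of three. A call has 1 to 8 rows; each row is the pose to reach, as a shift and turn from the pose commanded when the call began, along the tool's axes at that moment; what a row does not reach only later rows make up. A row lasts 1/12 s, in which the tool goes at most 41.7 mm and 7.16 degrees, less where a joint would pass 70% of its speed; a pose out of reach is approached as far as the arm can. A call with a gripper value outside its range is refused whole. "grip" is the gripper's target within -1 to 1 (fully open at 1, half-way at 0, shut at -1), set as the call begins (left out, the last holds). The fingers move at their own pace and stop on an object; the grip force is fixed at half the most. Time passes only in rows, so rows that repeat a pose let the fingers close. It gives the time, the measured TCP pose, the force and the opening at its end, in the units of the state.
- robot.get_obs(): the state, without advancing time (a new reading comes with each control period).
- robot.capture(name): name is "scene" or "side" or "wrist"; returns a dict with "pixels" (384x512x3 uint8, red, green, blue), "z_map" (384x512 float32, m along the optical axis (not along the pixel's ray), 0 where there is no reading), "fx", "fy", "cx", "cy" (pixels), "position" and "rotation" of the camera in the world; the wrist camera has in their place "T_tool_cam" (4x4, takes a point from camera to tool coordinates, whose origin is the TCP and whose axes are the tool frame's). Camera axes: x right, y down, z forward; pixel columns grow to the right and rows downward; lengths in m; the calibration is good to about 2 mm. A picture is of the moment at which its call begins: read the wrist's pose just before it.
- robot.hand_in(): hands the job in, once; it reports no verdict.
The state is a dict: "time": time; "joints": joint angles; "joint_velocities": joint speeds; "effort": joint torques, N m; "tool_pos": TCP position; "ee_rot": TCP orientation; "force": force on the tool from outside, world axes, zero at the start; "torque": the same for the moment, N m; "width": opening from 0.0 (shut) to 1.0 (fully open).
Only numpy, scipy, OpenCV 4.12 (cv2) and the standard library are available. Lean on these libraries where they do the work, as an engineer would, in place of code of your own. Each camera call takes 0.05 s, during which the arm holds its last target. There are 200 camera calls.

TASK

Get the four espresso cups ready to serve: pick up each one and set it down gently, upright and centred, on a saucer of its own colour, one cup to a saucer (white cups on white saucers, purple cups on purple). It does not matter which of two like saucers a cup gets or where its handle points; leave the big mug where it is and keep clear of the glass pastry case.

Things in the scene. Friction and masses are not known exactly. Their poses are not given: they have to be found in the camera images.
- white_cup_a: small white espresso cup, one of two alike: rim 58 mm across, 54 mm high, open, narrowing to a 40 mm foot; about 0.1 kg. Origin on the underside, off the round axis: the bowl's axis is at x = 0, y = +12 mm in its frame; ear handle along -y, to y = -41 mm; z up. Grasp from above across x, outside the bowl, at the upper half
- white_cup_b: small white espresso cup, one of two alike: rim 58 mm across, 54 mm high, open, narrowing to a 40 mm foot; about 0.1 kg. Origin on the underside, off the round axis: the bowl's axis is at x = 0, y = +12 mm in its frame; ear handle along -y, to y = -41 mm; z up. Grasp from above across x, outside the bowl, at the upper half
- purple_cup_a: small dark purple espresso cup, one of two alike: rim 65 mm across, 52 mm high, open, narrowing to a 45 mm foot; about 0.14 kg. Origin on the underside, off the round axis: the bowl's axis is at x = 0, y = +14.5 mm in its frame; ear handle along -y, to y = -47 mm; z up. Grasp from above across x, outside the bowl, at the upper half
- purple_cup_b: small dark purple espresso cup, one of two alike: rim 65 mm across, 52 mm high, open, narrowing to a 45 mm foot; about 0.14 kg. Origin on the underside, off the round axis: the bowl's axis is at x = 0, y = +14.5 mm in its frame; ear handle along -y, to y = -47 mm; z up. Grasp from above across x, outside the bowl, at the upper half
- white_saucer_a: white round saucer lying loose on the counter, 106 mm across and 12 mm high, with a flat inner floor about 68 mm across, 5 mm above its underside, and a rim that slopes up outward. One of two alike. Origin: centre of the underside; z up. 0.16 kg
- white_saucer_b: white round saucer lying loose on the counter, 106 mm across and 12 mm high, with a flat inner floor about 68 mm across, 5 mm above its underside, and a rim that slopes up outward. One of two alike. Origin: centre of the underside; z up. 0.16 kg
- purple_saucer_a: dark purple round saucer lying loose on the counter, 106 mm across and 12 mm high, with a flat inner floor about 68 mm across, 5 mm above its underside, and a rim that slopes up outward. One of two alike. Origin: centre of the underside; z up. 0.16 kg
- purple_saucer_b: dark purple round saucer lying loose on the counter, 106 mm across and 12 mm high, with a flat inner floor about 68 mm across, 5 mm above its underside, and a rim that slopes up outward. One of two alike. Origin: centre of the underside; z up. 0.16 kg
- big_mug: bystander, not to be moved: large white mug, 84 mm across, 123 mm with its handle, 100 mm high, standing beside the work. Origin: underside, about 20 mm from the mug's axis, which is at y = +20 mm; the handle points along -y
- case_corner (a point): obstacle, fixed, never moves: the front left bottom corner of the glass pastry case on the counter, nearly invisible. Solid glass walls fill x beyond 0.596 m with y below 0.03 m, from the counter to 0.48 m high, all along to the right. Keep gripper and wrist out: carry past it along its front, near x = 0.45 m, and do not swing out over it

How it is judged:
By the outcome, as a careful person would: the job done as asked, in the order asked, and still so for the second after the job is handed in, with the robot touching nothing.
It also fails if it takes over 122 s, if anything falls off the work surface, if the arm or the gripper's body presses on something with over 40 N, if the wrist force passes 120 N, or if a joint passes its speed limit or range.

## Working session

There is one attempt and no reset: what is moved stays moved. The work goes in short steps, Python scripts to look and compute and a tool call to move; the robot and the scene stay as the last step left them, time stands still between calls to the robot, and variables do not carry over. Pictures are saved under pics/ and viewed, about 12 in all and at most 16, crops included, and the job is handed in when it is done.

Besides the shell and the picture viewer there is one more tool, called after ">>>" as name(argument=value, ...) on one line, values as JSON. servo_tool: Moves the arm, as the interface text tells. Its arguments: {"type":"object","properties":{"slide":{"type":"array","items":{"type":"array","items":{"type":"number"}}},"delta_rot":{"type":"array","items":{"type":"array","items":{"type":"number"}}},"grip":{"type":"number"}},"required":["slide","delta_rot"]}

```bash
mkdir -p pics; cat > h.py <<'E'
import numpy as np, cv2
from workcell import robot
from scipy.spatial.transform import Rotation as R
def rot(q): return R.from_quat([q[1],q[2],q[3],q[0]]).as_matrix()
def cap(n,save=None):
    o=robot.get_obs(); c=robot.capture(n)
    if n=="wrist":
        T=np.eye(4);T[:3,:3]=rot(o["ee_rot"]);T[:3,3]=o["tool_pos"]
        W=T@c["T_tool_cam"]; c["P"]=W[:3,3];c["Rm"]=W[:3,:3]
    else:
        c["P"]=np.array(c["position"]);r=np.array(c["rotation"]);c["Rm"]=r if r.shape==(3,3) else rot(r)
    if save: cv2.imwrite("pics/"+save,c["pixels"][:,:,::-1])
    return c
def cloud(c):
    v,u=np.mgrid[:384,:512];z=c["z_map"]
    p=np.stack([(u-c["cx"])/c["fx"]*z,(v-c["cy"])/c["fy"]*z,z],-1)
    return p@c["Rm"].T+c["P"]
def ray(c,u,v,h):
    d=c["Rm"]@np.array([(u-c["cx"])/c["fx"],(v-c["cy"])/c["fy"],1]);return c["P"]+d*(h-c["P"][2])/d[2]
E
python3 - <<'E'
from h import *
np.set_printoptions(precision=4,suppress=True)
o=robot.get_obs();print(o["time"],o["tool_pos"],o["ee_rot"],rot(o["ee_rot"]),o["width"])
ims=[]
for n in("scene","side","wrist"):
    c=cap(n,n+"0.png");print(n,c["P"],c["Rm"].tolist(),c["fx"],c["cx"],c["cy"])
    np.savez(n+"0.npz",**{k:v for k,v in c.items()})
E
```

```text
0.0 [0.1756 0.6253 0.2214] [-0.5631  0.564   0.4266 -0.4276] [[ 0.2703 -0.0004 -0.9628]
 [ 0.9628 -0.0019  0.2703]
 [-0.0019 -1.     -0.0001]] 1.0003957761088673
scene [-0.3971 -0.844   1.1575] [[0.6410538618810372, -0.4928910236912014, 0.5883097695364643], [-0.7674812967676741, -0.4164087449245123, 0.4874179072030509], [0.004733421512773395, -0.7639778765874259, -0.6452250760825641]] 475.67607940089573 257.1701073218612 195.50588572927052
side [0.3695 0.7323 0.8681] [[-0.9475674720648922, -0.23485805383645364, 0.21669697836542096], [-0.3194807050787196, 0.681555994254537, -0.6583414811312699], [0.006925674476500096, -0.6930534764676269, -0.7208529071795317]] 362.6661806536876 254.14670691082708 195.73437385310928
wrist [0.1024 0.6464 0.3833] [[0.26997973270713005, 0.9252485905396708, 0.266507016102273], [0.9628646616069131, -0.2589693697038299, -0.07633157265380788], [-0.001608526029957971, 0.27721816545737366, -0.9608056522442286]] 298.4380503500499 251.3515949992303 192.59405194714424
```

View pics/scene0.png

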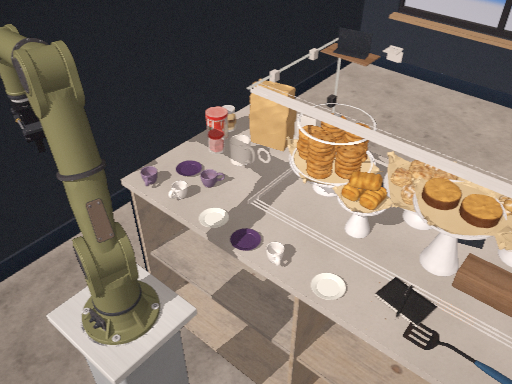

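View pics/side0.png

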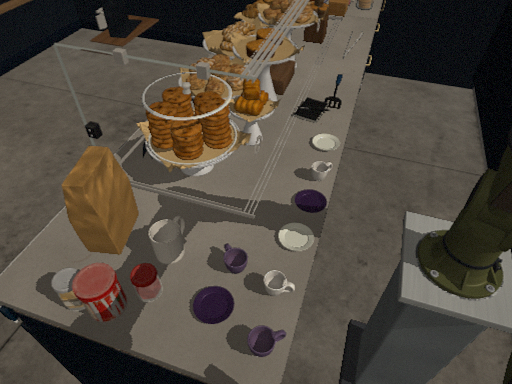

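```bash
cat >> h.py <<'E'
def circ(p):
    A=np.c_[2*p,np.ones(len(p))];s=np.linalg.lstsq(A,(p**2).sum(1),rcond=None)[0]
    return s[:2],np.sqrt(s[2]+s[0]**2+s[1]**2)
E
python3 - <<'E'
from h import *
np.set_printoptions(precision=3,suppress=True)
seeds={"pcA":((149,176),(262,340)),"pcB":((209,179),(235,260)),"wcA":((180,190),(277,283)),"wcB":((276,253),(320,170)),
"psA":((189,168),(213,305)),"psB":((246,240),(311,201)),"wsA":((213,218),(296,237)),"wsB":((328,287),(325,143)),"mug":((240,150),(167,240))}
for i,n in enumerate(("scene","side")):
    c=dict(np.load(n+"0.npz"));P=cloud(c)
    tb=P[(c["z_map"]>0)&(abs(P[...,2])<.01)];print(n,"table z med",np.median(tb[:,2]))
    for k,s in seeds.items():
        u,v=s[i];h=.03 if k[1]=='c' else .008
        if k=="mug":h=.05
        q=ray(c,u,v,h)
        d=np.linalg.norm(P[...,:2]-q[:2],axis=-1)
        m=(c["z_map"]>0)&(d<.09)
        hi={'c':.054,'s':.012,'u':.1}[k[1]]
        m2=(c["z_map"]>0)&(d<(.065 if k!="mug" else .1))&(P[...,2]>hi*.75 if k[1]!='s' else P[...,2]>.004)&(P[...,2]<hi+.006)
        p=P[m2]
        if len(p)>5:
            (x,y),r=cv2.minEnclosingCircle(p[:,:2].astype(np.float32))
            print(k,"ray",q[:2],"n",len(p),"mean",p.mean(0),"enc",np.array([x,y,r]),"max",p[:,2].max(),"ext",np.ptp(p[:,:2],axis=0), c["pixels"][v,u])
E
```

```text
scene table z med 0.00039579610828233136
pcA ray [0.451 0.401] n 110 mean [0.448 0.397 0.048] enc [0.444 0.4   0.051] max 0.056321279988640116 ext [0.081 0.072] [135 108 132]
pcB ray [0.587 0.211] n 110 mean [0.596 0.21  0.048] enc [0.599 0.206 0.046] max 0.057156664975807514 ext [0.085 0.08 ] [149 121 145]
wcA ray [0.47  0.247] n 119 mean [0.462 0.247 0.048] enc [0.458 0.248 0.042] max 0.056324502648078534 ext [0.082 0.065] [225 212 203]
wcB ray [ 0.45  -0.222] n 150 mean [ 0.442 -0.227  0.049] enc [ 0.438 -0.227  0.045] max 0.05982188121867349 ext [0.068 0.075] [233 220 212]
psA ray [0.606 0.343] n 257 mean [0.605 0.347 0.008] enc [0.604 0.344 0.064] max 0.016858274449784938 ext [0.122 0.124] [87 57 95]
psB ray [ 0.448 -0.096] n 452 mean [ 0.451 -0.091  0.009] enc [ 0.448 -0.096  0.064] max 0.017648751175054933 ext [0.118 0.118] [87 58 95]
wsA ray [0.455 0.065] n 374 mean [0.459 0.066 0.008] enc [0.456 0.061 0.061] max 0.01745919480483682 ext [0.118 0.12 ] [249 238 226]
wsB ray [ 0.458 -0.418] n 647 mean [ 0.461 -0.417  0.009] enc [ 0.458 -0.419  0.064] max 0.017637701050739585 ext
[... 715 characters left out ...]
 0.064] [106 101  92]
psA ray [0.604 0.347] n 1084 mean [0.604 0.344 0.008] enc [0.598 0.348 0.058] max 0.015488265690689174 ext [0.104 0.105] [38 22 45]
psB ray [ 0.446 -0.091] n 505 mean [ 0.448 -0.095  0.008] enc [ 0.451 -0.09   0.056] max 0.015305532496774354 ext [0.103 0.104] [38 19 43]
wsA ray [0.456 0.067] n 660 mean [0.457 0.063 0.008] enc [0.455 0.07  0.06 ] max 0.016251053322666187 ext [0.108 0.111] [175 172 152]
wsB ray [ 0.461 -0.407] n 276 mean [ 0.458 -0.42   0.008] enc [ 0.457 -0.415  0.055] max 0.01664011168961721 ext [0.103 0.104] [173 171 150]
mug ray [0.791 0.227] n 475 mean [0.786 0.229 0.09 ] enc [0.783 0.217 0.058] max 0.10304530165840553 ext [0.084 0.115] [104  98  89]
```

View pics/wrist0.png

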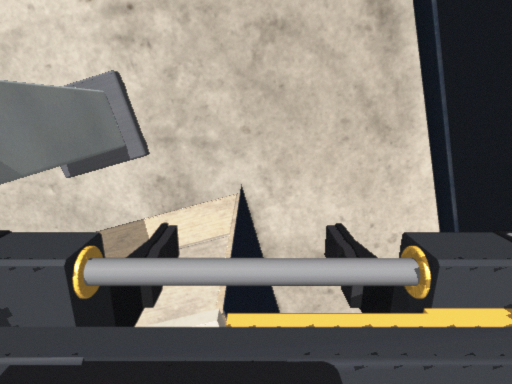

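```bash
cat > cups.py <<'E'
from h import *
def cupfit(P,ok,q,r,h,rng=np.random.default_rng(0)):
    d=np.linalg.norm(P[...,:2]-q,axis=-1)
    m=ok&(d<.07)&(P[...,2]>h-.006)&(P[...,2]<h+.004); p=P[m][:,:2]
    g=np.stack(np.meshgrid(np.arange(-.03,.0301,.001),np.arange(-.03,.0301,.001)),-1).reshape(-1,2)+q
    dd=np.linalg.norm(p[None]-g[:,None],axis=-1)
    s=((dd>r-.005)&(dd<r+.0015)).sum(1); c=g[s>=s.max()-1].mean(0)
    m=ok&(P[...,2]>.012)&(P[...,2]<h+.004);a=P[m];e=np.linalg.norm(a[:,:2]-c,axis=1)
    a=a[(e>r+.006)&(e<r+.022)];hd=a[:,:2].mean(0)-c if len(a) else np.zeros(2)
    return c,s.max(),len(p),np.degrees(np.arctan2(hd[1],hd[0])),len(a)
E
python3 - <<'E'
from cups import *
np.set_printoptions(precision=3,suppress=True)
for n in("scene","side"):
    c=dict(np.load(n+"0.npz"));P=cloud(c)
    for k,q,r,h in(("pcA",(.448,.4),.0325,.052),("pcB",(.595,.212),.0325,.052),("wcA",(.461,.249),.029,.054),("wcB",(.443,-.223),.029,.054)):
        print(n,k,*cupfit(P,c["z_map"]>0,np.array(q),r,h))
E
```

```text
scene pcA [0.455 0.401] 47 73 -146.11211275355285 15
scene pcB [0.589 0.214] 48 67 -35.839593561506845 25
scene wcA [0.469 0.248] 41 63 179.1029917055946 27
scene wcB [ 0.448 -0.219] 68 92 -130.97930890300898 36
side pcA [0.455 0.407] 183 236 -141.88097676443306 63
side pcB [0.589 0.219] 116 144 -38.94749952763299 20
side wcA [0.47  0.252] 113 155 -179.98553413190507 57
side wcB [ 0.448 -0.216] 58 72 -133.297217129203 25
```

>>> servo_tool(slide=[[-13.7,6,-32.8],[-13.7,6,-32.8],[-13.7,6,-32.8],[-13.7,6,-32.8],[-13.7,6,-32.8],[-13.7,6,-32.8],[-13.7,6,-32.8],[-13.7,6,-32.8]], delta_rot=[[0,-0.9,0],[0,-0.9,0],[0,-0.9,0],[0,-0.9,0],[0,-0.9,0],[0,-0.9,0],[0,-0.9,0],[0,-0.9,0]], grip=1)

```text
time: 0.82
tool_pos: [0.4246, 0.4286, 0.1688]
ee_rot: [-0.32, 0.32, 0.631, -0.631]
force: [0.3, 0.4, -0.1]
width: 1.001
```

```bash
cat > look.py <<'E'
# look.py name radius height qx qy [save]: wrist view, fit cup, print tool-frame move
from cups import *
import sys
np.set_printoptions(precision=4,suppress=True)
def togo(x,y,z,yaw):
    o=robot.get_obs();Rt=rot(o["ee_rot"]);p=np.array(o["tool_pos"])
    s=Rt.T@(np.array([x,y,z])-p)
    # upright target orientation, tool y down, tool x at yaw (mod 180)
    best=None
    cur=np.arctan2(Rt[1,0],Rt[0,0])
    dy=(np.radians(yaw)-cur+np.pi/2)%np.pi-np.pi/2
    a=cur+dy;X=np.array([np.cos(a),np.sin(a),0]);Y=np.array([0,0,-1.]);T=np.c_[X,Y,np.cross(X,Y)]
    rv=R.from_matrix(Rt.T@T).as_rotvec()
    print("to",(x,y,z,yaw),"slide cm",np.round(s*100,2),"rot",np.round(rv,3),"| from",p,"yaw",round(np.degrees(cur),1),"w",round(o["width"],3),"t",round(o["time"],2))
def view(q,r,h,save=None,sad=0):
    c=cap("wrist",save);P=cloud(c);ok=c["z_map"]>0;P[...,2]-=sad
    print("fit",*cupfit(P,ok,np.array(q),r,h));return c
E
python3 - <<'E'
from look import *
view((.455,.404),.0325,.052,"w1.png");togo(.455,.404,.16,126);print(robot.get_obs()["joints"])
E
```

```text
fit [0.455 0.408] 933 1248 -141.76380385749712 260
to (0.455, 0.404, 0.16, 126) slide cm [-2.46  0.74 -0.85] rot [-0.001 -0.007 -0.008] | from [0.4337 0.4191 0.1672] yaw 125.6 w 1.003 t 0.87
[-0.8242  0.2545  0.0084  1.6466  0.006   1.2426  1.3742]
```

View pics/w1.png

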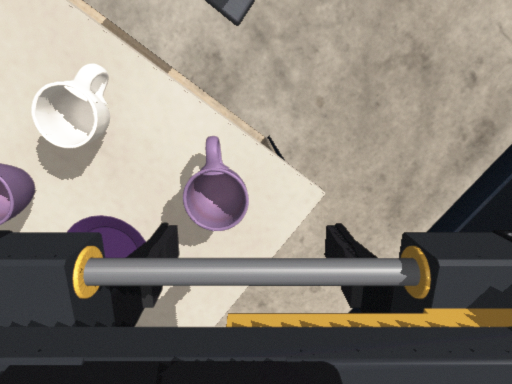

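>>> servo_tool(slide=[[-2.1,1,-1.1],[-2.1,3,-1.1],[-2.1,6,-1.1],[-2.1,9,-1.1],[-2.1,11.5,-1.1],[-2.1,13.5,-1.1],[-2.1,14.5,-1.1],[-2.1,14.5,-1.1]], delta_rot=[[0,0,0],[0,0,0],[0,0,0],[0,0,0],[0,0,0],[0,0,0],[0,0,0],[0,0,0]])

```text
time: 1.53
tool_pos: [0.4461, 0.4165, 0.023]
ee_rot: [0.323, -0.323, -0.628, 0.63]
force: [-1.6, -1.6, -0.5]
width: 1.0
```

```bash
python3 - <<'E'
from look import *
view((.455,.408),.0325,.052,"w2.png");togo(.455,.408,.022,126)
E
```

```text
fit [0.459 0.4  ] 1528 2269 -171.2829778914899 1666
to (0.455, 0.408, 0.022, 126) slide cm [-1.41  0.12 -0.26] rot [-0.002 -0.004 -0.   ] | from [0.4447 0.4179 0.0232] yaw 125.8 w 1.002 t 1.58
```

View pics/w2.png

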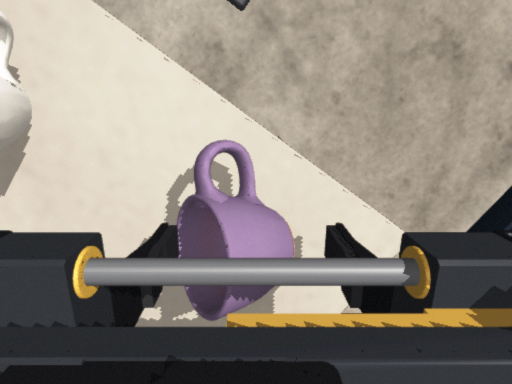

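```bash
python3 - <<'E'
from look import *
o=robot.get_obs();print(o["force"],o["torque"],o["joints"])
c=cap("side");a=c["pixels"][240:384,180:372,::-1];b=cap("scene")["pixels"][130:220,110:230,::-1]
cv2.imwrite("pics/s3.png",np.hstack([cv2.resize(a,(400,300),interpolation=2),cv2.resize(b,(400,300),interpolation=2)]))
P=cloud(cap("wrist"));d=np.linalg.norm(P[...,:2]-np.array([.455,.405]),axis=-1)
togo(.455,.408,.022,126)
E
```

```text
[-0.4233 -0.6232  0.1914] [-0.0792 -0.0614 -0.0002] [-0.8049  0.4072  0.0085  1.7576 -0.0041  0.9791  1.4006]
to (0.455, 0.408, 0.022, 126) slide cm [-1.64  0.21 -0.18] rot [-0.    -0.001  0.001] | from [0.4439 0.4202 0.0242] yaw 126.0 w 1.002 t 1.73
```

View pics/s3.png

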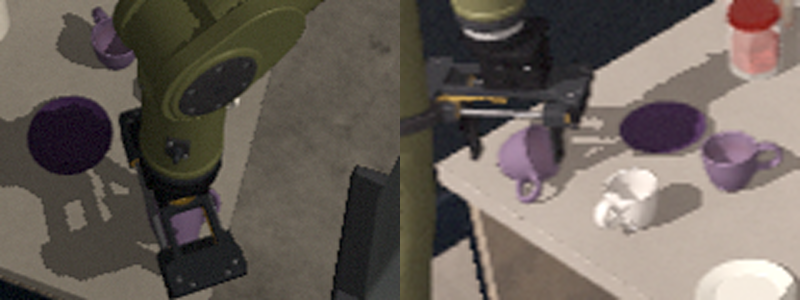

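```bash
python3 - <<'E'
from look import *
o=robot.get_obs();c=cap("wrist");P=cloud(c);np.save("P.npy",P)
T=rot(o["ee_rot"]);L=(P-np.array(o["tool_pos"]))@T
print(o["tool_pos"],o["force"])
# rows: image v samples, world height & tool x in mm
for v in (170,200,225,250,300):
    print(v,[(u,int(L[v,u,0]*1000),int(L[v,u,2]*1000),int(P[v,u,2]*1000)) for u in range(160,312,10)])
E
```

```text
[0.4439 0.4202 0.0242] [0.2967 0.7239 0.0036]
170 [(160, -57, 36, -1), (170, -51, 37, 0), (180, -39, 42, 23), (190, -33, 41, 22), (200, -32, 37, 0), (210, -25, 37, 0), (220, -19, 37, 0), (230, -11, 40, 16), (240, -6, 37, 0), (250, 0, 37, 0), (260, 5, 37, 0), (270, 12, 37, 0), (280, 18, 37, 0), (290, 24, 37, 0), (300, 31, 37, 0), (310, 37, 37, 0)]
200 [(160, -59, 16, -1), (170, -52, 17, 0), (180, -33, 33, 50), (190, -28, 33, 50), (200, -24, 32, 48), (210, -19, 32, 47), (220, -15, 31, 44), (230, -10, 30, 41), (240, -5, 29, 37), (250, 0, 27, 32), (260, 5, 25, 26), (270, 12, 17, 0), (280, 19, 16, 0), (290, 25, 17, 0), (300, 32, 16, -1), (310, 38, 16, -1)]
225 [(160, -51, 10, 27), (170, -47, 9, 23), (180, -45, 2, 7), (190, -27, 24, 60), (200, -23, 23, 58), (210, -19, 22, 54), (220, -14, 22, 54), (230, -9, 21, 52), (240, -5, 20, 50), (250, 0, 19, 47), (260, 4, 17, 43), (270, 10, 15, 38), (280, 19, 0, 0), (290, 0, 75, 185), (300, 33, 0, 0), (310, 40, 0, -1)]
250 [(160, -43, 9, 55), (170, -43, 2, 41), (180, -31, 13, 64), (190, -27, 13, 62), (200, -23, 12, 61), (210, -18, 12, 61), (220, -14, 11, 59), (230, -9, 10, 56), (240, -5, 8, 53), (250, 0, 7, 51), (260, 4, 5, 46), (270, 10, 3, 43), (280, 20, -19, -1), (290, 26, -18, 0), (300, 33, -19, 0), (310, 40, -19, 0)]
300 [(160, -65, -58, 0), (170, -57, -57, 1), (180, -50, -58, 0), (190, -43, -58, 0), (200, -36, -59, 0), (210, -29, -58, 0), (220, -22, -58, 0), (230, -14, -58, 0), (240, -7, -59, 0), (250, 0, -58, 0), (260, 6, -58, 0), (270, 13, -58, 0), (280, 21, -58, 0), (290, 28, -58, 0), (300, 36, -60, -2), (310, 42, -58, 0)]
```

>>> servo_tool(slide=[[0,-2,0],[0,-5,0],[0,-9,0],[0,-13,0],[0,-15,0],[0,-15,0],[0,-15,0]], delta_rot=[[0,0,0],[0,0,0],[0,0,0],[0,0,0],[0,0,0],[0,0,0],[0,0,0]])

```text
time: 2.37
tool_pos: [0.4451, 0.4205, 0.1762]
ee_rot: [-0.321, 0.322, 0.631, -0.629]
force: [0.2, -0.2, -0.4]
width: 1.0
```

```bash
python3 - <<'E'
from look import *
o=robot.get_obs();c=cap("wrist","w4.png");P=cloud(c)
np.set_printoptions(precision=3,suppress=True)
px=c["pixels"].astype(int);pur=(px[...,2]-px[...,1]>12)&(c["z_map"]>0)
d=np.linalg.norm(P[...,:2]-np.array([.455,.41]),axis=-1)
p=P[pur&(d<.075)&(P[...,2]>.006)]
a=np.radians(126);e=np.array([[np.cos(a),np.sin(a)],[-np.sin(a),np.cos(a)]])  # foot-ward, base-ward(handle)
L=(p[:,:2]-np.array([.455,.41]))@e.T
for lo in range(-50,50,6):
    m=(L[:,0]*1e3>=lo)&(L[:,0]*1e3<lo+6)
    if m.sum()>5: print(lo,m.sum(),"h across",L[m,1].min()*1e3,L[m,1].max()*1e3,"z",p[m,2].min()*1e3,p[m,2].max()*1e3)
print(o["tool_pos"])
E
```

```text
-44 12 h across 12.331106145984212 40.407126599868654 z 202.8159895547675 251.81611263901826
-38 68 h across -4.766344371786837 40.30173424316184 z 9.650542846419864 251.57820560197686
-32 218 h across -18.531418574665473 32.45630295121061 z 7.990408662661707 31.071500063954318
-26 389 h across -20.246813894365353 59.633658708115235 z 6.430988198831811 46.65878003023083
-20 369 h across -18.839359094979365 63.4879537095462 z 6.00947621800646 58.15900197887891
-14 231 h across -17.755885758181307 64.43518139234675 z 6.010020033644869 67.76058399835605
-8 431 h across -17.694204345258974 64.33223220578904 z 6.071650331422318 68.62423719685479
-2 464 h across -16.74173938648683 62.183479279872394 z 6.705726996136196 65.43692213879554
4 410 h across -16.79361854962736 54.83148362323167 z 9.01848531009286 62.37160802332609
10 296 h across -14.06678961213701 35.360204875832636 z 22.868437593284053 59.02944424153661
16 256 h across -12.19867106879053 32.351632322763535 z 26.496296811639176 55.29246884106126
22 208 h across -9.419954543779342 28.822984655964373 z 25.72794967921205 48.98488537348761
28 68 h across -5.872562680092378 23.85149389005656 z 30.360779606422973 42.004885446281335
[0.445 0.421 0.176]
```

View pics/w4.png

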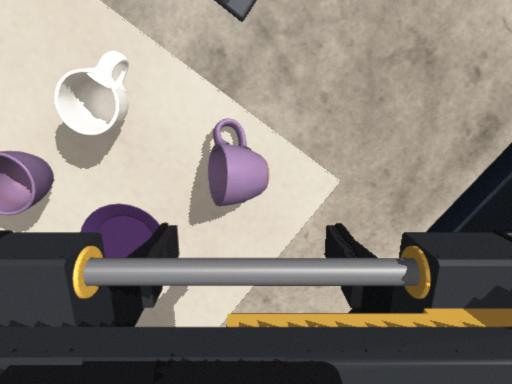

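```bash
cat >> look.py <<'E'
def ori(yaw,tilt):  # tool x horizontal at yaw; fingers lean by tilt toward yaw+90
    a=np.radians(yaw);t=np.radians(tilt);X=np.array([np.cos(a),np.sin(a),0]);A=np.array([-np.sin(a),np.cos(a),0])
    Y=np.sin(t)*A-np.cos(t)*np.array([0,0,1]);return np.c_[X,Y,np.cross(X,Y)]
def goM(p,M):
    o=robot.get_obs();Rt=rot(o["ee_rot"])
    print("slide",np.round(Rt.T@(np.array(p)-o["tool_pos"])*100,2),"rot",np.round(R.from_matrix(Rt.T@M).as_rotvec(),3),"from",np.round(o["tool_pos"],4),"tilt",np.round(np.degrees(np.arccos(-Rt[2,1])),1),"yaw",np.round(np.degrees(np.arctan2(Rt[1,0],Rt[0,0])),1),"w",round(o["width"],3),"t",round(o["time"],2),"F",np.round(o["force"],1))
E
python3 - <<'E'
from look import *
M=ori(36,40);tip=np.array([.4726,.4172,.0245]);goM(tip-.12*M[:,1],M);goM([.518,.355,.16],ori(36,0));print(robot.get_obs()["joints"])
E
```

```text
slide [-9.56  5.78 -2.15] rot [ 0.546  1.5   -0.545] from [0.4444 0.4196 0.1742] tilt 0.0 yaw 125.9 w 1.0 t 2.42 F [-0.4 -1.  -0.3]
slide [-9.55  1.42 -2.17] rot [-0.     1.57   0.001] from [0.4444 0.4196 0.1742] tilt 0.0 yaw 125.9 w 1.0 t 2.42 F [-0.4 -1.  -0.3]
[-0.8091  0.2644  0.011   1.6197 -0.0035  1.2571  1.4007]
```

>>> servo_tool(slide=[[-1.2,0.2,-0.3],[-2.4,0.4,-0.6],[-3.6,0.6,-0.9],[-4.8,0.8,-1.2],[-6,1,-1.4],[-7.2,1.2,-1.7],[-8.4,1.3,-2],[-9.5,1.4,-2.2]], delta_rot=[[0,0.11,0],[0,0.22,0],[0,0.33,0],[0,0.44,0],[0,0.55,0],[0,0.66,0],[0,0.77,0],[0,0.88,0]], grip=-0.3)

```text
time: 3.08
tool_pos: [0.5178, 0.3539, 0.1576]
ee_rot: [-0.56, 0.56, 0.43, -0.433]
force: [-0.6, 0.1, 0.8]
width: 0.48
```

>>> servo_tool(slide=[[0,0,0],[0,0,0],[0,0,0],[0,0,0],[0,0,0],[0,0,0],[0,0,0],[0,0,0]], delta_rot=[[0,0.12,0],[0,0.24,0],[0,0.36,0],[0,0.48,0],[0,0.6,0],[0,0.69,0],[0,0.69,0],[0,0.69,0]])

```text
time: 3.75
tool_pos: [0.5176, 0.3547, 0.1584]
ee_rot: [-0.672, 0.673, 0.218, -0.22]
force: [-0.1, 0.4, -0.9]
width: 0.349
```

```bash
python3 - <<'E'
from look import *
M=ori(36,40);tip=np.array([.4726,.4172,.0245]);goM(tip-.12*M[:,1],M);print(robot.get_obs()["joints"])
E
```

```text
slide [ 0.05  4.2  -0.01] rot [ 0.698  0.001 -0.004] from [0.5176 0.3547 0.1584] tilt 0.2 yaw 36.1 w 0.349 t 3.75 F [-0.1  0.4 -0.9]
[-0.8588  0.3144  0.2646  1.6017 -0.0853  1.2399  0.0516]
```

>>> servo_tool(slide=[[0,0.6,0],[0,1.2,0],[0,1.9,0],[0,2.7,0],[0,3.5,0],[0,4.2,0],[0,4.2,0],[0,4.2,0]], delta_rot=[[0.12,0,0],[0.24,0,0],[0.36,0,0],[0.48,0,0],[0.6,0,0],[0.698,0,0],[0.698,0,0],[0.698,0,0]])

```text
time: 4.42
tool_pos: [0.5186, 0.353, 0.1157]
ee_rot: [0.862, -0.403, -0.128, 0.279]
force: [0.3, 0.7, 0.6]
width: 0.349
```

```bash
python3 - <<'E'
from look import *
M=ori(36,40);tip=np.array([.4726,.4172,.0245]);goM(tip,M);print(robot.get_obs()["joints"]);c=cap("wrist","w5.png")
b=cap("scene")["pixels"][130:230,100:233,::-1];cv2.imwrite("pics/w5.png",np.hstack([cv2.resize(c["pixels"][...,::-1],(400,300)),cv2.resize(b,(400,300))]))
P=cloud(c);L=P-np.array([.455,.41,0]);a=np.radians(126)
ax=L[...,0]*np.cos(a)+L[...,1]*np.sin(a);h=-L[...,0]*np.sin(a)+L[...,1]*np.cos(a)
px=c["pixels"].astype(int);m=(px[...,2]-px[...,1]>12)&(c["z_map"]>0)&(abs(ax)<.045)&(h>-.04)&(h<.06)&(P[...,2]>.004)
for lo in range(5,72,6):
    k=m&(P[...,2]*1e3>=lo)&(P[...,2]*1e3<lo+6)
    if k.sum()>5: print(lo,k.sum(),"across",np.round([h[k].min()*1e3,h[k].max()*1e3]),"ax",np.round([ax[k].min()*1e3,ax[k].max()*1e3]))
E
```

```text
slide [ 0.07 12.06  0.21] rot [ 0.001 -0.005 -0.001] from [0.5186 0.353  0.1157] tilt 39.9 yaw 35.8 w 0.349 t 4.42 F [0.3 0.7 0.6]
[-0.4223  0.5252  0.188   1.5798 -0.7418  1.4158  0.6397]
5 1135 across [-10.  60.] ax [-35.  14.]
11 516 across [-14.  60.] ax [-34.  13.]
17 325 across [-16.  60.] ax [-33.   7.]
23 180 across [-20.  50.] ax [-32.   2.]
29 82 across [-21.  42.] ax [-29.  -4.]
35 57 across [-22.  41.] ax [-27.  26.]
41 196 across [-21.  41.] ax [-26.  26.]
47 318 across [-20.  39.] ax [-23.  20.]
53 466 across [-18.  35.] ax [-21.  14.]
59 487 across [-12.  29.] ax [-19.   4.]
65 89 across [-3. 20.] ax [-16.  -9.]
```

View pics/w5.png

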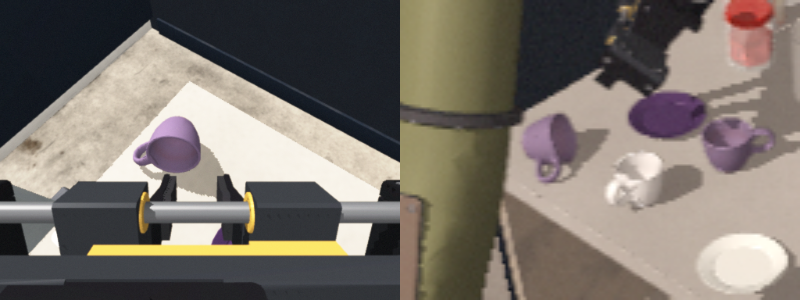

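>>> servo_tool(slide=[[0.2,2.5,0.2],[0.2,5,0.2],[0.2,7.5,0.2],[0.2,9,0.2],[0.2,10.2,0.2],[0.2,11.2,0.2],[0.2,11.9,0.2],[0.2,11.9,0.2]], delta_rot=[[0,0,0],[0,0,0],[0,0,0],[0,0,0],[0,0,0],[0,0,0],[0,0,0],[0,0,0]])

```text
time: 5.18
tool_pos: [0.4734, 0.4201, 0.0279]
ee_rot: [0.862, -0.402, -0.13, 0.28]
force: [-0.5, 0.2, -0.5]
width: 0.354
```

```bash
python3 - <<'E'
from look import *
M=ori(36,40);tip=np.array([.4726,.4172,.0245]);goM(tip,M);c=cap("wrist")
b=cap("scene")["pixels"][130:230,100:233,::-1];cv2.imwrite("pics/w6.png",np.hstack([cv2.resize(c["pixels"][...,::-1],(400,300)),cv2.resize(b,(400,300))]))
E
```

```text
slide [-0.24  0.14 -0.36] rot [-0.    -0.    -0.001] from [0.4734 0.4201 0.0279] tilt 40.0 yaw 36.0 w 0.354 t 5.18 F [-0.5  0.2 -0.5]
```

View pics/w6.png

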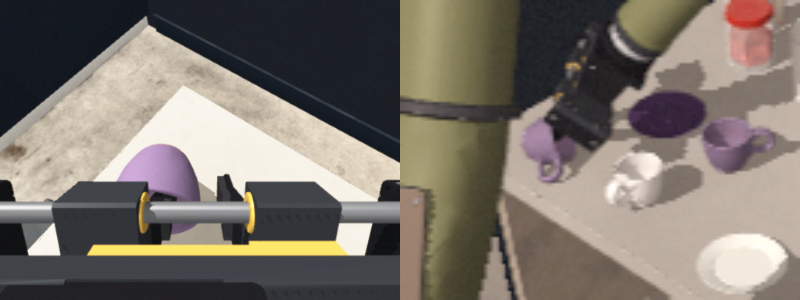

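>>> servo_tool(slide=[[0,0,0],[0,0,0],[0,0,0],[0,0,0],[0,0,0],[0,0,0]], delta_rot=[[0,0,0],[0,0,0],[0,0,0],[0,0,0],[0,0,0],[0,0,0]], grip=-1)

```text
time: 5.78
tool_pos: [0.4747, 0.4191, 0.0282]
ee_rot: [0.862, -0.402, -0.13, 0.279]
force: [-0.6, 0.2, -0.8]
width: 0.114
```

```bash
python3 - <<'E'
from look import *
o=robot.get_obs();p=np.array(o["tool_pos"]);goM(p+[0,0,.05],ori(36,-33))
E
```

```text
slide [ 0.   -3.83  3.21] rot [-1.274 -0.002  0.   ] from [0.4747 0.4191 0.0282] tilt 40.0 yaw 35.9 w 0.114 t 5.78 F [-0.6  0.2 -0.8]
```

>>> servo_tool(slide=[[0,-0.4,0.3],[0,-1.2,1],[0,-2.2,1.8],[0,-3.1,2.6],[0,-3.8,3.2],[0,-3.8,3.2]], delta_rot=[[0,0,0],[0,0,0],[0,0,0],[0,0,0],[0,0,0],[0,0,0]])

```text
time: 6.28
tool_pos: [0.476, 0.4204, 0.0817]
ee_rot: [0.862, -0.401, -0.133, 0.278]
force: [0.9, 0.4, -0.1]
width: 0.115
```

>>> servo_tool(slide=[[0,0,0],[0,0,0],[0,0,0],[0,0,0],[0,0,0],[0,0,0],[0,0,0],[0,0,0]], delta_rot=[[-0.06,0,0],[-0.14,0,0],[-0.23,0,0],[-0.32,0,0],[-0.41,0,0],[-0.5,0,0],[-0.59,0,0],[-0.66,0,0]])

```text
time: 6.95
tool_pos: [0.4735, 0.4209, 0.0791]
ee_rot: [0.684, -0.66, -0.215, 0.222]
force: [-0.2, -0.1, -0.5]
width: 0.11
```

>>> servo_tool(slide=[[0,0,0],[0,0,0],[0,0,0],[0,0,0],[0,0,0],[0,0,0],[0,0,0],[0,0,0]], delta_rot=[[-0.09,0,0],[-0.18,0,0],[-0.27,0,0],[-0.36,0,0],[-0.45,0,0],[-0.54,0,0],[-0.61,0,0],[-0.61,0,0]])

```text
time: 7.62
tool_pos: [0.4696, 0.4233, 0.0749]
ee_rot: [-0.454, 0.834, 0.273, -0.151]
force: [-1.7, 0.4, -1.7]
width: 0.109
```

```bash
python3 - <<'E'
from look import *
o=robot.get_obs();p=np.array(o["tool_pos"]);goM(p,ori(36,-33))
c=cap("wrist");b=cap("scene");s=cap("side")
cv2.imwrite("pics/w7.png",np.hstack([cv2.resize(s["pixels"][270:384,200:352,::-1],(400,300)),cv2.resize(b["pixels"][110:210,100:233,::-1],(400,300))]))
for n,c in(("b",b),("s",s)):
    P=cloud(c);px=c["pixels"].astype(int);m=(px[...,2]-px[...,1]>8)&(c["z_map"]>0)&(np.linalg.norm(P[...,:2]-p[:2],axis=-1)<.09)&(P[...,2]>.015)
    q=P[m];print(n,len(q),q.min(0),q.max(0),np.percentile(q[:,2],[2,10,50,90,98]))
E
```

```text
slide [0. 0. 0.] rot [-0.004  0.008 -0.   ] from [0.4696 0.4233 0.0749] tilt 32.8 yaw 36.4 w 0.109 t 7.62 F [-1.7  0.4 -1.7]
b 204 [0.4052 0.3592 0.0497] [0.5298 0.4815 0.2366] [0.0523 0.0596 0.0766 0.0928 0.1951]
s 46 [0.4076 0.3694 0.0814] [0.5094 0.5104 0.2644] [0.0821 0.0868 0.0988 0.2382 0.2619]
```

View pics/w7.png

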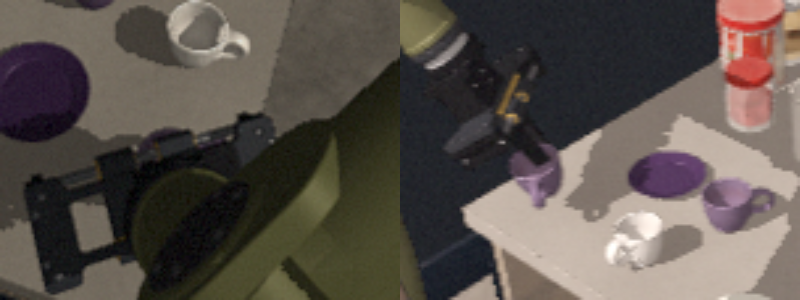

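>>> servo_tool(slide=[[0,0.6,0.4],[0,1.3,0.85],[0,2,1.3],[0,2.6,1.7],[0,3.1,2],[0,3.4,2.2],[0,3.6,2.35],[0,3.6,2.35]], delta_rot=[[0,0,0],[0,0,0],[0,0,0],[0,0,0],[0,0,0],[0,0,0],[0,0,0],[0,0,0]])

```text
time: 8.43
tool_pos: [0.4754, 0.4197, 0.0365]
ee_rot: [-0.455, 0.835, 0.271, -0.147]
force: [-1.1, -0.1, 5.8]
width: 0.116
```

```bash
python3 - <<'E'
from look import *
o=robot.get_obs();p=np.array(o["tool_pos"]);goM(p-[0,0,.005],ori(36,-33))
c=cap("scene");P=cloud(c);px=c["pixels"].astype(int);m=(px[...,2]-px[...,1]>12)&(c["z_map"]>0)&(np.linalg.norm(P[...,:2]-p[:2],axis=-1)<.07)&(P[...,2]>.002)&(P[...,2]<.07)
q=P[m];print(len(q),np.percentile(q,[2,98],axis=0))
for h in(.004,.01,.015,.02,.03,.04,.05):
  k=abs(q[:,2]-h)<.003;print(h,k.sum(),q[k].min(0) if k.any() else'',q[k].max(0) if k.any() else'')
E
```

```text
slide [-0.    0.42  0.27] rot [-0.002 -0.002  0.001] from [0.4754 0.4197 0.0365] tilt 32.9 yaw 35.9 w 0.116 t 8.43 F [-1.1 -0.1  5.8]
148 [[0.4215 0.371  0.0156]
 [0.4796 0.4391 0.0564]]
0.004 0  
0.01 2 [0.4511 0.3867 0.0071] [0.4513 0.3882 0.0129]
0.015 9 [0.435  0.3787 0.0129] [0.4746 0.4316 0.0177]
0.02 16 [0.4389 0.375  0.0177] [0.4774 0.4324 0.0229]
0.03 20 [0.4239 0.3755 0.0272] [0.48   0.4391 0.0328]
0.04 21 [0.4216 0.3711 0.0374] [0.457 0.44  0.043]
0.05 26 [0.419  0.3696 0.0471] [0.4789 0.4391 0.0528]
```

>>> servo_tool(slide=[[0,0,0],[0,0,0],[0,0,0],[0,0,0],[0,0,0]], delta_rot=[[0,0,0],[0,0,0],[0,0,0],[0,0,0],[0,0,0]], grip=-0.45)

```text
time: 8.9
tool_pos: [0.4741, 0.4195, 0.0347]
ee_rot: [-0.456, 0.835, 0.271, -0.148]
force: [-0.1, 0.4, 0.5]
width: 0.266
```

>>> servo_tool(slide=[[0,-0.5,0],[0,-1.5,0],[0,-3,0],[0,-5,0],[0,-8,0],[0,-11,0],[0,-12,0],[0,-12,0]], delta_rot=[[0,0,0],[0,0,0],[0,0,0],[0,0,0],[0,0,0],[0,0,0],[0,0,0],[0,0,0]])

```text
time: 9.57
tool_pos: [0.4354, 0.476, 0.1388]
ee_rot: [-0.458, 0.833, 0.273, -0.147]
force: [0.2, 0.3, -0.3]
width: 0.275
```

```bash
python3 - <<'E'
from look import *
c=cap("scene");P=cloud(c);print(*cupfit(P,c["z_map"]>0,np.array([.455,.405]),.0325,.052))
goM([.42,.36,.18],ori(36,0))
cv2.imwrite("pics/w8.png",cv2.resize(c["pixels"][110:210,100:233,::-1],(532,400)))
E
```

```text
[0.4568 0.4052] 43 65 -121.67757186256607 14
slide [-7.95  0.82 -9.29] rot [ 0.57  -0.     0.002] from [0.4358 0.4736 0.1369] tilt 32.7 yaw 36.0 w 0.276 t 9.62 F [-0.3 -0.2 -0.2]
```

View pics/w8.png

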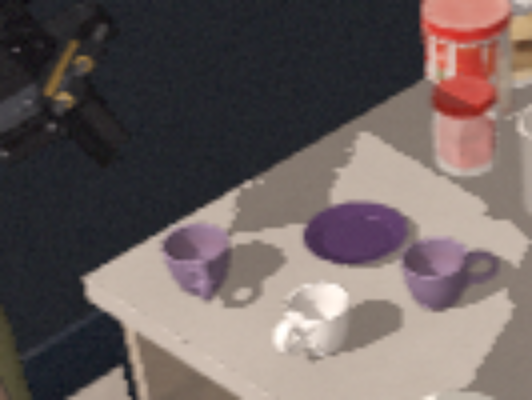

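```bash
python3 - <<'E'
from look import *
goM([.457,.405,.18],ori(36,0))
E
```

```text
slide [-2.31  0.04 -8.06] rot [ 0.57  -0.     0.002] from [0.4358 0.4736 0.1369] tilt 32.7 yaw 36.0 w 0.276 t 9.62 F [-0.3 -0.2 -0.2]
```

>>> servo_tool(slide=[[-0.4,0,-1.2],[-0.8,0,-2.6],[-1.2,0,-4],[-1.6,0,-5.4],[-2,0,-6.8],[-2.3,0,-8.1],[-2.3,0,-8.1],[-2.3,0,-8.1]], delta_rot=[[0.1,0,0],[0.2,0,0],[0.3,0,0],[0.4,0,0],[0.5,0,0],[0.57,0,0],[0.57,0,0],[0.57,0,0]], grip=1)

```text
time: 10.28
tool_pos: [0.4596, 0.3993, 0.179]
ee_rot: [-0.672, 0.675, 0.215, -0.215]
force: [0.2, 0.2, 0.1]
width: 0.796
```

>>> servo_tool(slide=[[0,0,0],[0,0,0],[0,0,0],[0,0,0],[0,0,0],[0,0,0],[0,0,0],[0,0,0]], delta_rot=[[0,-0.11,0],[0,-0.22,0],[0,-0.33,0],[0,-0.44,0],[0,-0.55,0],[0,-0.66,0],[0,-0.77,0],[0,-0.88,0]])

```text
time: 10.95
tool_pos: [0.4556, 0.4042, 0.1774]
ee_rot: [-0.513, 0.515, 0.484, -0.487]
force: [0.3, 1.1, 0.1]
width: 1.001
```

>>> servo_tool(slide=[[0,0.5,0],[0,1,0],[0,1.5,0],[0,2,0],[0,2,0],[0,2,0],[0,2,0],[0,2,0]], delta_rot=[[0,-0.12,0],[0,-0.24,0],[0,-0.36,0],[0,-0.48,0],[0,-0.6,0],[0,-0.69,0],[0,-0.69,0],[0,-0.69,0]])

```text
time: 11.62
tool_pos: [0.4561, 0.404, 0.158]
ee_rot: [0.322, -0.322, -0.628, 0.631]
force: [0.3, -0.4, 0.4]
width: 0.998
```

```bash
cat >> look.py <<'E'
def ringfit(c,q,r0,r1,h,sad=0,n=3):
    # centre of rim ring from depth points near height h (cup or saucer), robust circle
    P=cloud(c);d=np.linalg.norm(P[...,:2]-np.array(q),axis=-1)
    p=P[(c["z_map"]>0)&(d<.075)&(abs(P[...,2]-h)<.004)][:,:2]
    return p
E
python3 - <<'E'
from look import *
c=view((.457,.405),.0325,.052);goM([.457,.405,.16],ori(126,0))
E
```

```text
fit [0.457 0.409] 986 1338 -123.52031153022756 265
slide [ 0.05 -0.16 -0.11] rot [-0.002 -0.003 -0.002] from [0.4564 0.4039 0.1584] tilt 0.2 yaw 125.8 w 0.998 t 11.67 F [ 0.6 -0.3 -0. ]
```

>>> servo_tool(slide=[[0.3,1,-0.3],[0.3,3,-0.3],[0.3,6,-0.3],[0.3,9,-0.3],[0.3,11.5,-0.3],[0.3,13,-0.3],[0.3,13.6,-0.3],[0.3,13.6,-0.3]], delta_rot=[[0,-0.1,0],[0,-0.2,0],[0,-0.2,0],[0,-0.2,0],[0,-0.2,0],[0,-0.2,0],[0,-0.2,0],[0,-0.2,0]])

```text
time: 12.33
tool_pos: [0.457, 0.4067, 0.0217]
ee_rot: [0.257, -0.258, -0.657, 0.66]
force: [0.1, -0.7, -1.1]
width: 1.001
```

>>> servo_tool(slide=[[0,0,0],[0,0,0],[0,0,0],[0,0,0],[0,0,0],[0,0,0],[0,0,0]], delta_rot=[[0,0,0],[0,0,0],[0,0,0],[0,0,0],[0,0,0],[0,0,0],[0,0,0]], grip=-1)

```text
time: 12.92
tool_pos: [0.4587, 0.4084, 0.0248]
ee_rot: [-0.256, 0.258, 0.659, -0.658]
force: [-0.5, 0.9, 4.4]
width: 0.714
```

```bash
python3 - <<'E'
from look import *
goM([.55,.36,.16],ori(126,0));c=cap("wrist","w9.png")
E
```

```text
slide [-10.01 -13.5   -2.65] rot [ 0.002  0.198 -0.001] from [0.4587 0.4084 0.0248] tilt 0.1 yaw 137.3 w 0.714 t 12.92 F [-0.5  0.9  4.4]
```

View pics/w9.png

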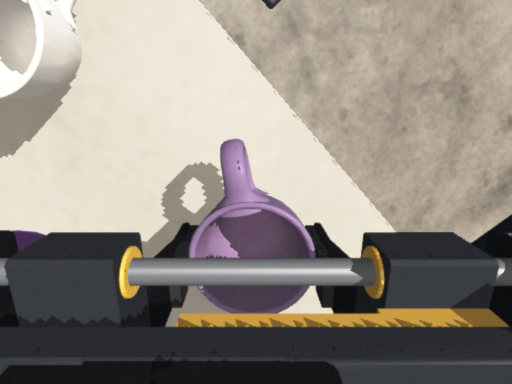

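```bash
python3 - <<'E'
from look import *
print("cup centre tool-frame:",end=" ")
o=robot.get_obs();q=ray(dict(cap("wrist")),252,248,.054);print((q-np.array(o["tool_pos"]))@rot(o["ee_rot"]))
seeds={"psA":(.604,.345),"psB":(.449,-.094),"wsA":(.457,.065),"wsB":(.458,-.419)}
for n in("scene","side"):
    c=dict(np.load(n+"0.npz"));v,u=np.mgrid[:384,:512];P=cloud(c)
    D=np.stack([(u-c["cx"])/c["fx"],(v-c["cy"])/c["fy"],np.ones_like(u)],-1)@c["Rm"].T
    G=c["P"]+D*((.012-c["P"][2])/D[...,2])[...,None]
    hsv=cv2.cvtColor(c["pixels"],cv2.COLOR_RGB2HSV).astype(int);px=c["pixels"].astype(int)
    for k,s in seeds.items():
        near=np.linalg.norm(G[...,:2]-np.array(s),axis=-1)<.075
        if k[0]=='p': m=near&(px[...,2]-px[...,1]>8)
        else: m=near&(P[...,2]>.0035)&(P[...,2]<.03)
        cs,_=cv2.findContours(m.astype(np.uint8),0,1);q=max(cs,key=cv2.contourArea)
        pts=G[q[:,0,1],q[:,0,0],:2];ce,r=circ(pts)
        for _ in range(3):
            e=abs(np.linalg.norm(pts-ce,axis=1)-r);pts=pts[e<max(.003,np.percentile(e,80))];ce,r=circ(pts)
        print(n,k,ce,r)
E
```

```text
cup centre tool-frame: [ 0.0008 -0.0293  0.0095]
scene psA [0.6032 0.3432] 0.05022568382551201
scene psB [ 0.4482 -0.0926] 0.05034666997164884
scene wsA [0.4571 0.0628] 0.050661797446874296
scene wsB [ 0.4604 -0.4169] 0.05100618210454047
side psA [0.6039 0.3461] 0.050406180694569584
side psB [ 0.4493 -0.0891] 0.048731577188173704
side wsA [0.4569 0.0656] 0.0507111340919409
side wsB [ 0.4592 -0.4154] 0.050038420267066445
```

```bash
python3 - <<'E'
from look import *
o=robot.get_obs();c=cap("wrist");P=cloud(c);T=rot(o["ee_rot"]);L=(P-np.array(o["tool_pos"]))@T
px=c["pixels"].astype(int);m=(px[...,2]-px[...,1]>12)&(c["z_map"]>0)&(abs(L[...,0])<.034)&(L[...,2]<.06)
print("zmax",np.percentile(P[m][:,2],[90,98,99.5]))
for h in(.046,.049,.052,.055,.058):
    k=m&(abs(P[...,2]-h)<.0015);l=L[k];print(h,k.sum(),l.min(0)*1e3,l.max(0)*1e3)
k=m&(P[...,2]>.05)&(L[...,2]<.04);l=L[k][:,[0,2]];ce,r=circ(l);
for _ in range(6):
    e=abs(np.linalg.norm(l-ce,axis=1)-r);ce,r=circ(l[e<.004])
print(ce,r)
E
```

```text
zmax [0.0515 0.0525 0.053 ]
0.046 746 [-28.1997 -22.8347 -29.5132] [ 31.6117 -19.7327  57.4154]
0.049 1536 [-31.2608 -25.8269 -30.2978] [ 32.0028 -22.709   55.4518]
0.052 2203 [-30.9164 -28.799  -30.0075] [ 32.4165 -25.7036  49.9738]
0.055 5 [ 13.5036 -29.2632 -25.8018] [ 25.8609 -28.7718  27.9676]Traceback (most recent call last):
  File "<stdin>", line 6, in <module>
    return umr_minimum(a, axis, None, out, keepdims, initial, where)
ValueError: zero-size array to reduction operation minimum which has no identity
```

>>> servo_tool(slide=[[0,-1,0],[0,-3,0],[-1,-5,-0.4],[-3.5,-7,-1.3],[-6,-8,-2.2],[-8.5,-8,-3.1],[-11,-8,-4],[-13,-8,-4.7]], delta_rot=[[0,0,0],[0,0,0],[0,0,0],[0,0,0],[0,0,0],[0,0,0],[0,0,0],[0,0,0]])

```text
time: 13.73
tool_pos: [0.5876, 0.3518, 0.1041]
ee_rot: [0.257, -0.259, -0.658, 0.659]
force: [-0.2, -1.1, -0.5]
width: 0.713
```

>>> servo_tool(slide=[[-1.2,0,-0.4],[-1.95,0.5,-0.7],[-1.95,1.5,-0.7],[-1.95,3,-0.7],[-1.95,4.5,-0.7],[-1.95,5.5,-0.7],[-1.95,6,-0.7],[-1.95,6,-0.7]], delta_rot=[[0,0,0],[0,0,0],[0,0,0],[0,0,0],[0,0,0],[0,0,0],[0,0,0],[0,0,0]])

```text
time: 14.4
tool_pos: [0.6027, 0.3462, 0.0419]
ee_rot: [0.257, -0.256, -0.658, 0.66]
force: [-0.1, 0.4, -0.8]
width: 0.714
```

```bash
python3 - <<'E'
from look import *
goM([.605,.3465,.030],ori(137,0))
E
```

```text
slide [-0.15  1.18 -0.18] rot [-0.004  0.007 -0.   ] from [0.6027 0.3462 0.0419] tilt 0.2 yaw 137.4 w 0.714 t 14.4 F [-0.1  0.4 -0.8]
```

>>> servo_tool(slide=[[-0.1,0.4,-0.15],[-0.15,0.7,-0.2],[-0.15,0.9,-0.2],[-0.15,1.1,-0.2],[-0.15,1.2,-0.2],[-0.15,1.3,-0.2],[-0.15,1.3,-0.2]], delta_rot=[[0,0,0],[0,0,0],[0,0,0],[0,0,0],[0,0,0],[0,0,0],[0,0,0]])

```text
time: 14.98
tool_pos: [0.6073, 0.3463, 0.0309]
ee_rot: [0.257, -0.258, -0.658, 0.659]
force: [-0.4, -0.3, -1.0]
width: 0.707
```

```bash
python3 - <<'E'
from look import *
goM([.605,.3465,.029],ori(137,0))
E
```

```text
slide [0.18 0.19 0.14] rot [-0.     0.006 -0.002] from [0.6073 0.3463 0.0309] tilt 0.1 yaw 137.3 w 0.707 t 14.98 F [-0.4 -0.3 -1. ]
```

>>> servo_tool(slide=[[0.1,0.1,0.1],[0.15,0.2,0.1],[0.15,0.3,0.1],[0.15,0.3,0.1],[0.15,0.3,0.1]], delta_rot=[[0,0,0],[0,0,0],[0,0,0],[0,0,0],[0,0,0]])

```text
time: 15.4
tool_pos: [0.6064, 0.3469, 0.0298]
ee_rot: [-0.256, 0.258, 0.659, -0.658]
force: [-1.0, -0.9, 5.5]
width: 0.71
```

```bash
python3 - <<'E'
from look import *
goM([.605,.3465,.028],ori(137,0))
c=cap("wrist");P=cloud(c);o=robot.get_obs();T=rot(o["ee_rot"]);L=(P-np.array(o["tool_pos"]))@T
px=c["pixels"].astype(int);m=(px[...,2]-px[...,1]>12)&(c["z_map"]>0)&(abs(L[...,0])<.034)&(L[...,2]<.06)
print(np.percentile(P[m][:,2],[50,90,98,99.5]))
E
```

```text
slide [0.08 0.18 0.12] rot [ 0.002  0.006 -0.003] from [0.6064 0.3469 0.0298] tilt 0.2 yaw 137.3 w 0.71 t 15.4 F [-1.  -0.9  5.5]
[0.0232 0.0564 0.0574 0.0579]
```

>>> servo_tool(slide=[[0,0,0],[0,0,0],[0,0,0],[0,0,0],[0,0,0]], delta_rot=[[0,0,0],[0,0,0],[0,0,0],[0,0,0],[0,0,0]], grip=1)

```text
time: 15.87
tool_pos: [0.6053, 0.3466, 0.0277]
ee_rot: [0.257, -0.258, -0.658, 0.659]
force: [-0.2, 0.2, -0.5]
width: 0.964
```

>>> servo_tool(slide=[[0,-1,0],[0,-3,0],[0,-6,0],[0,-9,0],[0,-12,0],[0,-13,0],[0,-13,0],[0,-13,0]], delta_rot=[[0,0,0],[0,0,0],[0,0,0],[0,0,0],[0,0,0],[0,0,0],[0,0,0],[0,0,0]])

```text
time: 16.53
tool_pos: [0.6054, 0.3469, 0.1583]
ee_rot: [0.256, -0.258, -0.659, 0.659]
force: [1.3, -0.0, -0.1]
width: 1.001
```

```bash
cat >> look.py <<'E'
def sauc(c,s,cup=True):
    P=cloud(c);d=np.linalg.norm(P[...,:2]-np.array(s),axis=-1)
    m=(c["z_map"]>0)&(d<.07)&(P[...,2]>.004)&(P[...,2]<.015)&(d>.038)
    p=P[m][:,:2];a=np.arctan2(*(p-s).T[::-1]);pts=[]
    for b in np.arange(-np.pi,np.pi,.15):
        k=p[(a>=b)&(a<b+.15)]
        if len(k)>3: pts.append(k[np.argmax(np.linalg.norm(k-s,axis=1))])
    pts=np.array(pts);ce,r=circ(pts)
    for _ in range(3):
        e=abs(np.linalg.norm(pts-ce,axis=1)-r);pts=pts[e<max(.003,np.percentile(e,80))];ce,r=circ(pts)
    return ce,r,len(pts)
E
python3 - <<'E'
from look import *
c=view((.605,.345),.0325,.052,None,.005);print(sauc(c,np.array([.604,.345])))
goM([.589,.2165,.16],ori(53,0))
E
```

```text
fit [0.605 0.348] 1037 1410 -123.67361858080592 261
(array([0.6025, 0.3462]), np.float64(0.05227323191847377), 36)
slide [-7.66 -0.3  10.62] rot [-0.001  1.472 -0.003] from [0.6046 0.3465 0.1567] tilt 0.1 yaw 137.3 w 0.995 t 16.58 F [-0.4  0.4 -1.1]
```

>>> servo_tool(slide=[[-1,0,1.3],[-2,0,2.6],[-3,0,3.9],[-4,0,5.2],[-5,0,6.6],[-6,0,8],[-7,0,9.4],[-7.7,-0.3,10.6]], delta_rot=[[0,0.11,0],[0,0.22,0],[0,0.33,0],[0,0.44,0],[0,0.55,0],[0,0.66,0],[0,0.77,0],[0,0.88,0]])

```text
time: 17.25
tool_pos: [0.5884, 0.2143, 0.1579]
ee_rot: [-0.515, 0.515, 0.483, -0.487]
force: [-1.0, 0.1, 0.3]
width: 1.0
```

>>> servo_tool(slide=[[0,0,0],[0,0,0],[0,0,0],[0,0,0],[0,0,0],[0,0,0],[0,0,0],[0,0,0]], delta_rot=[[0,0.12,0],[0,0.24,0],[0,0.36,0],[0,0.48,0],[0,0.59,0],[0,0.59,0],[0,0.59,0],[0,0.59,0]])

```text
time: 17.92
tool_pos: [0.5895, 0.2165, 0.1599]
ee_rot: [-0.631, 0.633, 0.316, -0.318]
force: [-0.6, 0.0, -1.0]
width: 0.999
```

```bash
python3 - <<'E'
from look import *
c=view((.589,.2165),.0325,.052)
goM([.589,.2165,.022],ori(53,0))
E
```

```text
fit [0.59   0.2195] 937 1188 -41.35331709189859 164
slide [-0.02 13.83  0.07] rot [ 0.001  0.004 -0.002] from [0.5897 0.2166 0.1603] tilt 0.1 yaw 53.2 w 1.001 t 17.97 F [ 0.5 -0.2 -0.5]
```

>>> servo_tool(slide=[[0.25,1,0.15],[0.25,3,0.15],[0.25,6,0.15],[0.25,9,0.15],[0.25,11.5,0.15],[0.25,13,0.15],[0.25,13.7,0.15],[0.25,13.7,0.15]], delta_rot=[[0,0,0],[0,0,0],[0,0,0],[0,0,0],[0,0,0],[0,0,0],[0,0,0],[0,0,0]])

```text
time: 18.63
tool_pos: [0.589, 0.2189, 0.0217]
ee_rot: [-0.632, 0.633, 0.315, -0.318]
force: [-0.1, 0.7, 0.5]
width: 0.998
```

>>> servo_tool(slide=[[0,0,0],[0,0,0],[0,0,0],[0,0,0],[0,0,0],[0,0,0],[0,0,0]], delta_rot=[[0,0,0],[0,0,0],[0,0,0],[0,0,0],[0,0,0],[0,0,0],[0,0,0]], grip=-1)

```text
time: 19.22
tool_pos: [0.5911, 0.2196, 0.0252]
ee_rot: [-0.632, 0.633, 0.317, -0.316]
force: [-1.5, -1.2, 4.9]
width: 0.705
```

```bash
cat >> look.py <<'E'
def held(h,pur=True):  # bowl extents in the tool frame near the rim
    o=robot.get_obs();c=cap("wrist");P=cloud(c);T=rot(o["ee_rot"]);L=(P-np.array(o["tool_pos"]))@T
    px=c["pixels"].astype(int);m=(c["z_map"]>0)&(abs(L[...,0])<.034)&(abs(L[...,2])<.06)
    if pur: m&=(px[...,2]-px[...,1]>12)
    k=m&(abs(P[...,2]-h)<.004);l=L[k]*1e3;print("held n",k.sum(),"x",np.round(np.percentile(l[:,0],[1,99]),1),"zmin",np.round(np.percentile(l[:,2],[.5,1]),1),"top",np.round(np.percentile(P[m&(P[...,2]<.1)][:,2],[98,99.5])*1e3,1))
E
python3 - <<'E'
from look import *
held(.052);goM([.46,.16,.13],ori(53,0))
E
```

```text
held n 2422 x [-30.4  30.6] zmin [-29.2 -28.9] top [52.7 53.2]
slide [-12.63 -10.51   6.89] rot [0.002 0.002 0.001] from [0.5911 0.2196 0.0252] tilt 0.1 yaw 53.1 w 0.708 t 19.27 F [-2.2 -0.7  6.2]
```

>>> servo_tool(slide=[[0,-1,0],[0,-3.5,0],[0,-6.5,0],[-2,-9,1.1],[-4.5,-10.5,2.5],[-7.2,-10.5,3.9],[-10,-10.5,5.5],[-12.6,-10.5,6.9]], delta_rot=[[0,0,0],[0,0,0],[0,0,0],[0,0,0],[0,0,0],[0,0,0],[0,0,0],[0,0,0]])

```text
time: 19.93
tool_pos: [0.458, 0.1595, 0.1292]
ee_rot: [-0.632, 0.633, 0.316, -0.316]
force: [-0.0, -0.2, -0.9]
width: 0.709
```

>>> servo_tool(slide=[[-1.6,0,-1.1],[-4,0,-2.9],[-6.6,0,-4.8],[-9.2,0,-6.7],[-11.8,0,-8.6],[-14.4,0,-10.5],[-17,0,-12.4],[-19.3,0,-14]], delta_rot=[[0,0,0],[0,0,0],[0,0,0],[0,0,0],[0,0,0],[0,0,0],[0,0,0],[0,0,0]])

```text
time: 20.6
tool_pos: [0.4554, -0.0804, 0.1298]
ee_rot: [-0.632, 0.633, 0.316, -0.315]
force: [1.2, -0.8, -1.9]
width: 0.711
```

>>> servo_tool(slide=[[0,0,0],[0,0,0],[0,0,0]], delta_rot=[[0,0,0],[0,0,0],[0,0,0]])

```text
time: 20.85
tool_pos: [0.4557, -0.0776, 0.1295]
ee_rot: [-0.632, 0.633, 0.316, -0.316]
force: [-0.1, 0.9, -1.8]
width: 0.707
```

```bash
python3 - <<'E'
from look import *
goM([.451,-.093,.030],ori(53,0))
E
```

```text
slide [-1.52  9.95 -0.54] rot [0.001 0.002 0.   ] from [ 0.4557 -0.0776  0.1295] tilt 0.1 yaw 53.1 w 0.707 t 20.85 F [-0.1  0.9 -1.8]
```

>>> servo_tool(slide=[[-1,0.5,-0.4],[-1.5,2.5,-0.55],[-1.5,5,-0.55],[-1.5,7,-0.55],[-1.5,8.5,-0.55],[-1.5,9.3,-0.55],[-1.5,9.7,-0.55],[-1.5,9.7,-0.55]], delta_rot=[[0,0,0],[0,0,0],[0,0,0],[0,0,0],[0,0,0],[0,0,0],[0,0,0],[0,0,0]])

```text
time: 21.52
tool_pos: [0.4511, -0.0928, 0.032]
ee_rot: [-0.632, 0.633, 0.316, -0.317]
force: [0.2, -0.0, -1.1]
width: 0.712
```

>>> servo_tool(slide=[[0,0.1,0],[0,0.2,0],[0,0.3,0],[0,0.3,0],[0,0.3,0]], delta_rot=[[0,0,0],[0,0,0],[0,0,0],[0,0,0],[0,0,0]])

```text
time: 21.93
tool_pos: [0.4521, -0.0934, 0.0302]
ee_rot: [-0.632, 0.633, 0.317, -0.315]
force: [0.1, 1.2, 2.0]
width: 0.709
```

```bash
python3 - <<'E'
from look import *
held(.057);goM([.451,-.093,.029],ori(53,0))
E
```

```text
held n 2077 x [-30.4  30.5] zmin [-29.3 -29. ] top [57.6 58.1]
slide [-0.03  0.12  0.12] rot [0.003 0.002 0.001] from [ 0.4521 -0.0935  0.0302] tilt 0.2 yaw 53.1 w 0.709 t 21.98 F [-0.1  0.4  1.6]
```

>>> servo_tool(slide=[[0,0,0],[0,0,0],[0,0,0],[0,0,0],[0,0,0]], delta_rot=[[0,0,0],[0,0,0],[0,0,0],[0,0,0],[0,0,0]], grip=1)

```text
time: 22.4
tool_pos: [0.4512, -0.0937, 0.0294]
ee_rot: [-0.632, 0.633, 0.316, -0.316]
force: [-0.3, -0.5, -1.1]
width: 0.969
```

>>> servo_tool(slide=[[0,-1,0],[0,-3,0],[0,-6,0],[0,-9,0],[0,-12,0],[0,-13,0],[0,-13,0],[0,-13,0]], delta_rot=[[0,0,0],[0,0,0],[0,0,0],[0,0,0],[0,0,0],[0,0,0],[0,0,0],[0,0,0]])

```text
time: 23.07
tool_pos: [0.4512, -0.0933, 0.1596]
ee_rot: [-0.632, 0.633, 0.317, -0.316]
force: [0.5, 0.6, -0.9]
width: 0.998
```

```bash
python3 - <<'E'
from look import *
c=view((.4485,-.091),.0325,.052,None,.005);print(sauc(c,np.array([.4485,-.091])))
goM([.448,-.2175,.16],ori(-35,0))
E
```

```text
fit [ 0.4495 -0.093 ] 972 1226 -40.86840684012618 168
(array([ 0.4477, -0.0897]), np.float64(0.052327227439963736), 35)
slide [-10.08  -0.13  -7.26] rot [ 0.001  1.538 -0.   ] from [ 0.4504 -0.0933  0.1586] tilt 0.1 yaw 53.1 w 0.997 t 23.12 F [ 0.6 -0.  -0.5]
```

Offset about 3.5 mm: fine. On to wcB.

>>> servo_tool(slide=[[-1.2,0,-0.9],[-2.5,0,-1.8],[-3.8,0,-2.7],[-5.1,0,-3.7],[-6.4,0,-4.6],[-7.7,0,-5.5],[-9,0,-6.5],[-10.1,0,-7.3]], delta_rot=[[0,0.11,0],[0,0.22,0],[0,0.33,0],[0,0.44,0],[0,0.55,0],[0,0.66,0],[0,0.77,0],[0,0.88,0]])

```text
time: 23.78
tool_pos: [0.4474, -0.219, 0.1577]
ee_rot: [-0.706, 0.708, 0.013, -0.015]
force: [0.8, 0.0, -0.5]
width: 0.998
```

>>> servo_tool(slide=[[0,0,0],[0,0,0],[0,0,0],[0,0,0],[0,0,0],[0,0,0],[0,0,0],[0,0,0]], delta_rot=[[0,0.12,0],[0,0.24,0],[0,0.36,0],[0,0.48,0],[0,0.6,0],[0,0.66,0],[0,0.66,0],[0,0.66,0]])

```text
time: 24.45
tool_pos: [0.4479, -0.2178, 0.1582]
ee_rot: [-0.674, 0.675, -0.213, 0.212]
force: [-0.2, 0.3, -0.2]
width: 1.001
```

```bash
python3 - <<'E'
from look import *
c=view((.448,-.2175),.029,.054)
goM([.448,-.2175,.023],ori(-35,0))
E
```

```text
fit [ 0.4473 -0.2162] 714 939 -130.03609665023333 147
slide [-0.03 13.55  0.05] rot [ 0.002 -0.    -0.   ] from [ 0.4481 -0.2178  0.1585] tilt 0.1 yaw -35.0 w 1.002 t 24.5 F [ 0.7 -0.4 -0.5]
```

>>> servo_tool(slide=[[-0.15,1,0.1],[-0.15,3,0.1],[-0.15,6,0.1],[-0.15,9,0.1],[-0.15,11.5,0.1],[-0.15,13,0.1],[-0.15,13.5,0.1],[-0.15,13.5,0.1]], delta_rot=[[0,0,0],[0,0,0],[0,0,0],[0,0,0],[0,0,0],[0,0,0],[0,0,0],[0,0,0]])

```text
time: 25.17
tool_pos: [0.4468, -0.2162, 0.0229]
ee_rot: [-0.673, 0.675, -0.214, 0.213]
force: [-0.4, 0.5, 0.7]
width: 1.001
```

>>> servo_tool(slide=[[0,0,0],[0,0,0],[0,0,0],[0,0,0],[0,0,0],[0,0,0],[0,0,0],[0,0,0]], delta_rot=[[0,0,0],[0,0,0],[0,0,0],[0,0,0],[0,0,0],[0,0,0],[0,0,0],[0,0,0]], grip=-1)

```text
time: 25.83
tool_pos: [0.4488, -0.2164, 0.0251]
ee_rot: [-0.674, 0.674, -0.213, 0.214]
force: [-1.4, 0.7, 4.3]
width: 0.628
```

```bash
python3 - <<'E'
from look import *
held(.054,False);goM([.46,-.4165,.13],ori(-35,0))
E
```

```text
held n 2117 x [-33.1  32.9] zmin [-28.7 -28.1] top [95.6 99.3]
slide [ 12.44 -10.46 -15.72] rot [-0.    -0.002  0.002] from [ 0.4488 -0.2164  0.0251] tilt 0.1 yaw -35.1 w 0.628 t 25.88 F [-0.6  1.6  5.4]
```

>>> servo_tool(slide=[[0,-1,0],[0,-3,0],[0,-5.5,0],[1.2,-8,-1.6],[2.9,-9,-3.6],[4.6,-9,-5.8],[6.4,-9,-8],[8.2,-9,-10.3]], delta_rot=[[0,0,0],[0,0,0],[0,0,0],[0,0,0],[0,0,0],[0,0,0],[0,0,0],[0,0,0]])

```text
time: 26.55
tool_pos: [0.4565, -0.3486, 0.1155]
ee_rot: [-0.674, 0.675, -0.212, 0.214]
force: [0.7, -0.5, -1.6]
width: 0.63
```

>>> servo_tool(slide=[[1.7,0,-2.2],[3.2,0,-4],[4.2,0,-5.4],[4.2,1,-5.4],[4.2,3,-5.4],[4.2,5,-5.4],[4.2,6,-5.4],[4.2,6,-5.4]], delta_rot=[[0,0,0],[0,0,0],[0,0,0],[0,0,0],[0,0,0],[0,0,0],[0,0,0],[0,0,0]])

```text
time: 27.22
tool_pos: [0.4581, -0.4139, 0.0522]
ee_rot: [0.675, -0.674, 0.214, -0.212]
force: [0.4, 0.5, -1.0]
width: 0.627
```

```bash
python3 - <<'E'
from look import *
goM([.46,-.4165,.030],ori(-35,0));c=cap("wrist");print(sauc(c,np.array([.46,-.4165])))
E
```

```text
slide [ 0.31  2.22 -0.1 ] rot [ 0.    -0.002 -0.004] from [ 0.4581 -0.4139  0.0522] tilt 0.2 yaw -35.1 w 0.627 t 27.22 F [ 0.4  0.5 -1. ]
(array([ 0.4594, -0.4144]), np.float64(0.05242898838172757), 25)
```

>>> servo_tool(slide=[[0.2,0.4,0],[0.2,0.9,0],[0.2,1.4,0],[0.2,1.8,0],[0.2,2,0],[0.2,2.1,0],[0.2,2.1,0]], delta_rot=[[0,0,0],[0,0,0],[0,0,0],[0,0,0],[0,0,0],[0,0,0],[0,0,0]])

```text
time: 27.85
tool_pos: [0.4611, -0.4174, 0.0338]
ee_rot: [-0.674, 0.675, -0.213, 0.214]
force: [-0.2, -0.1, -0.9]
width: 0.632
```

>>> servo_tool(slide=[[0,0.1,0],[0,0.2,0],[0,0.25,0],[0,0.25,0],[0,0.25,0]], delta_rot=[[0,0,0],[0,0,0],[0,0,0],[0,0,0],[0,0,0]])

```text
time: 28.27
tool_pos: [0.4612, -0.4175, 0.0316]
ee_rot: [-0.674, 0.675, -0.213, 0.214]
force: [-0.3, -0.8, -1.0]
width: 0.632
```

>>> servo_tool(slide=[[-0.1,0.1,0],[-0.1,0.2,0],[-0.1,0.25,0],[-0.1,0.25,0],[-0.1,0.25,0]], delta_rot=[[0,0,0],[0,0,0],[0,0,0],[0,0,0],[0,0,0]])

```text
time: 28.68
tool_pos: [0.4606, -0.4168, 0.0302]
ee_rot: [-0.674, 0.674, -0.213, 0.214]
force: [-1.8, 1.8, 7.6]
width: 0.634
```

>>> servo_tool(slide=[[0,0,0],[0,0,0],[0,0,0],[0,0,0],[0,0,0]], delta_rot=[[0,0,0],[0,0,0],[0,0,0],[0,0,0],[0,0,0]], grip=1)

```text
time: 29.1
tool_pos: [0.4603, -0.4169, 0.0289]
ee_rot: [-0.674, 0.675, -0.213, 0.214]
force: [-0.1, 0.9, -0.4]
width: 0.921
```

>>> servo_tool(slide=[[0,-1,0],[0,-3,0],[0,-6,0],[0,-9,0],[0,-12,0],[0,-13,0],[0,-13,0],[0,-13,0]], delta_rot=[[0,0,0],[0,0,0],[0,0,0],[0,0,0],[0,0,0],[0,0,0],[0,0,0],[0,0,0]])

```text
time: 29.77
tool_pos: [0.4603, -0.4166, 0.1592]
ee_rot: [-0.674, 0.674, -0.212, 0.214]
force: [-0.6, 0.5, -0.6]
width: 1.0
```

```bash
python3 - <<'E'
from look import *
c=view((.46,-.416),.029,.054,None,.005);print(sauc(c,np.array([.4597,-.4155])))
goM([.46,-.1,.16],ori(-35,0));goM([.47,.251,.16],ori(-90,0))
E
```

```text
fit [ 0.4593 -0.4167] 738 981 -130.87444088436837 147
(array([ 0.4595, -0.4143]), np.float64(0.052283526701376135), 40)
slide [-18.16  -0.21  25.86] rot [ 0.    -0.002  0.   ] from [ 0.4599 -0.416   0.158 ] tilt 0.0 yaw -35.1 w 1.0 t 29.82 F [-1.4  1.1 -0.2]
slide [-37.53  -0.22  55.15] rot [-0.     0.958  0.   ] from [ 0.4599 -0.416   0.158 ] tilt 0.0 yaw -35.1 w 1.0 t 29.82 F [-1.4  1.1 -0.2]
```

>>> servo_tool(slide=[[-1,0,1.5],[-2.8,0,4.1],[-4.8,0,7],[-6.8,0,10],[-8.8,0,13],[-10.8,0,15.9],[-12.9,0,18.9],[-15,0,22]], delta_rot=[[0,0,0],[0,0,0],[0,0,0],[0,0,0],[0,0,0],[0,0,0],[0,0,0],[0,0,0]])

```text
time: 30.48
tool_pos: [0.4625, -0.1484, 0.1569]
ee_rot: [-0.673, 0.675, -0.214, 0.213]
force: [1.0, -0.1, -0.2]
width: 1.003
```

>>> servo_tool(slide=[[-1.9,0,2.8],[-3.8,0,5.6],[-5.7,0,8.4],[-7.6,0,11.2],[-9.5,0,14],[-11.4,0,16.8],[-13.3,0,19.6],[-15,0,22.1]], delta_rot=[[0,0,0],[0,0,0],[0,0,0],[0,0,0],[0,0,0],[0,0,0],[0,0,0],[0,0,0]])

```text
time: 31.15
tool_pos: [0.4668, 0.1187, 0.1563]
ee_rot: [-0.673, 0.675, -0.213, 0.212]
force: [0.4, -0.0, 0.8]
width: 1.002
```

>>> servo_tool(slide=[[-1.2,0,1.8],[-2.4,0,3.6],[-3.6,0,5.3],[-4.8,0,7],[-5.8,0,8.6],[-6.7,0,9.9],[-7.3,0,10.7],[-7.5,0,11]], delta_rot=[[0,0.12,0],[0,0.24,0],[0,0.36,0],[0,0.48,0],[0,0.6,0],[0,0.72,0],[0,0.84,0],[0,0.95,0]])

```text
time: 31.82
tool_pos: [0.4686, 0.2515, 0.1557]
ee_rot: [-0.5, 0.503, -0.498, 0.499]
force: [0.1, 0.1, -0.2]
width: 0.997
```

>>> servo_tool(slide=[[0,0,0],[0,0,0],[0,0,0]], delta_rot=[[0,0,0],[0,0,0],[0,0,0]])

```text
time: 32.07
tool_pos: [0.47, 0.2488, 0.1569]
ee_rot: [-0.502, 0.503, -0.497, 0.498]
force: [0.6, 1.0, 0.1]
width: 1.002
```

```bash
python3 - <<'E'
from look import *
c=view((.47,.251),.029,.054)
goM([.47,.251,.023],ori(-90,0))
E
```

```text
fit [0.469 0.253] 717 948 -176.4705683826021 141
slide [-0.25 13.43 -0.02] rot [-0.     0.009  0.003] from [0.4702 0.2488 0.1573] tilt 0.1 yaw -89.5 w 0.999 t 32.12 F [ 0.1 -1.   0.5]
```

>>> servo_tool(slide=[[-0.4,1,-0.1],[-0.4,3,-0.1],[-0.4,6,-0.1],[-0.4,9,-0.1],[-0.4,11.5,-0.1],[-0.4,13,-0.1],[-0.4,13.4,-0.1],[-0.4,13.4,-0.1]], delta_rot=[[0,0,0],[0,0,0],[0,0,0],[0,0,0],[0,0,0],[0,0,0],[0,0,0],[0,0,0]])

```text
time: 32.78
tool_pos: [0.4685, 0.2526, 0.0224]
ee_rot: [-0.501, 0.503, -0.497, 0.499]
force: [0.1, -1.0, 0.2]
width: 1.001
```

>>> servo_tool(slide=[[0,0,0],[0,0,0],[0,0,0],[0,0,0],[0,0,0],[0,0,0],[0,0,0],[0,0,0]], delta_rot=[[0,0,0],[0,0,0],[0,0,0],[0,0,0],[0,0,0],[0,0,0],[0,0,0],[0,0,0]], grip=-1)

```text
time: 33.45
tool_pos: [0.47, 0.2535, 0.0245]
ee_rot: [0.502, -0.502, 0.497, -0.499]
force: [-0.5, -0.5, 3.3]
width: 0.623
```

```bash
python3 - <<'E'
from look import *
held(.054,False);goM([.457,.065,.055],ori(-90,0))
E
```

```text
held n 2109 x [-32.9  32.6] zmin [-28.4 -28.1] top [95.8 99.2]
slide [18.85 -3.03 -1.44] rot [-0.002  0.008  0.001] from [0.47   0.2535 0.0244] tilt 0.1 yaw -89.6 w 0.63 t 33.5 F [ 0.  -0.7  4.6]
```

>>> servo_tool(slide=[[0,-1,0],[0,-3,0],[1,-5.5,0],[3.5,-7.5,-0.3],[6.5,-8,-0.5],[9.5,-8,-0.8],[12.5,-8,-1],[15.5,-8,-1.2]], delta_rot=[[0,0,0],[0,0,0],[0,0,0],[0,0,0],[0,0,0],[0,0,0],[0,0,0],[0,0,0]])

```text
time: 34.17
tool_pos: [0.4583, 0.0974, 0.1047]
ee_rot: [0.502, -0.502, 0.497, -0.499]
force: [1.4, -0.4, -0.9]
width: 0.624
```

>>> servo_tool(slide=[[2,0,-0.1],[3.3,0,-0.2],[3.3,1,-0.2],[3.3,2.5,-0.2],[3.3,4,-0.2],[3.3,5,-0.2],[3.3,5.3,-0.2],[3.3,5.3,-0.2]], delta_rot=[[0,0,0],[0,0,0],[0,0,0],[0,0,0],[0,0,0],[0,0,0],[0,0,0],[0,0,0]])

```text
time: 34.83
tool_pos: [0.4562, 0.066, 0.0502]
ee_rot: [-0.501, 0.503, -0.497, 0.498]
force: [-0.0, 0.2, -0.6]
width: 0.629
```

```bash
python3 - <<'E'
from look import *
goM([.457,.065,.030],ori(-90,0));c=cap("wrist");print(sauc(c,np.array([.457,.065])))
E
```

```text
slide [0.1  2.02 0.08] rot [0.001 0.009 0.003] from [0.4562 0.066  0.0502] tilt 0.2 yaw -89.5 w 0.629 t 34.83 F [-0.   0.2 -0.6]
(array([0.457 , 0.0662]), np.float64(0.052333873280695206), 26)
```

>>> servo_tool(slide=[[0,0.5,0.1],[0,1,0.1],[0,1.4,0.1],[0,1.7,0.1],[0,1.9,0.1],[0,2,0.1],[0,2,0.1]], delta_rot=[[0,0,0],[0,0,0],[0,0,0],[0,0,0],[0,0,0],[0,0,0],[0,0,0]])

```text
time: 35.47
tool_pos: [0.458, 0.0654, 0.0311]
ee_rot: [-0.502, 0.502, -0.497, 0.499]
force: [1.0, 0.6, -0.5]
width: 0.626
```

>>> servo_tool(slide=[[0,0.1,0],[0,0.15,0],[0,0.15,0],[0,0.15,0],[0,0.15,0]], delta_rot=[[0,0,0],[0,0,0],[0,0,0],[0,0,0],[0,0,0]])

```text
time: 35.88
tool_pos: [0.4582, 0.0655, 0.0299]
ee_rot: [-0.502, 0.502, -0.497, 0.499]
force: [-0.3, -0.8, -0.8]
width: 0.628
```

>>> servo_tool(slide=[[0,0.1,0],[0,0.2,0],[0,0.2,0],[0,0.2,0],[0,0.2,0]], delta_rot=[[0,0,0],[0,0,0],[0,0,0],[0,0,0],[0,0,0]])

```text
time: 36.3
tool_pos: [0.4593, 0.0654, 0.0292]
ee_rot: [0.502, -0.501, 0.497, -0.499]
force: [-2.4, -1.6, 10.7]
width: 0.621
```

Contact; release, retreat, check.

>>> servo_tool(slide=[[0,0,0],[0,0,0],[0,0,0],[0,0,0],[0,0,0]], delta_rot=[[0,0,0],[0,0,0],[0,0,0],[0,0,0],[0,0,0]], grip=1)

```text
time: 36.72
tool_pos: [0.4579, 0.0654, 0.0276]
ee_rot: [-0.502, 0.502, -0.497, 0.499]
force: [-0.7, 0.5, 0.2]
width: 0.916
```

>>> servo_tool(slide=[[0,-1,0],[0,-3,0],[0,-6,0],[0,-9,0],[0,-12,0],[0,-13,0],[0,-13,0],[0,-13,0]], delta_rot=[[0,0,0],[0,0,0],[0,0,0],[0,0,0],[0,0,0],[0,0,0],[0,0,0],[0,0,0]])

```text
time: 37.38
tool_pos: [0.4579, 0.0657, 0.1578]
ee_rot: [0.502, -0.502, 0.497, -0.499]
force: [-0.5, -0.9, -0.4]
width: 1.0
```

```bash
python3 - <<'E'
from look import *
c=view((.457,.0655),.029,.054,None,.005);print(sauc(c,np.array([.457,.0655])))
s=cap("side");b=cap("scene")
for n,c in(("side",s),("scene",b)):
    P=cloud(c);P[...,2]-=.005
    for k,q,r,h in(("pA",(.605,.346),.0325,.052),("pB",(.449,-.092),.0325,.052),("wA",(.457,.065),.029,.054),("wB",(.459,-.416),.029,.054)): print(n,k,*cupfit(P,c["z_map"]>0,np.array(q),r,h)[:3])
cv2.imwrite("pics/f.png",np.hstack([cv2.resize(b["pixels"][120:330,100:380,::-1],(400,300)),cv2.resize(s["pixels"][100:384,130:380,::-1],(400,454))[:300]]))
E
```

```text
fit [0.458 0.064] 736 972 -176.6242195810835 147
(array([0.4569, 0.0662]), np.float64(0.05232848799022991), 41)
side pA [0.6045 0.3475] 157 197
side pB [ 0.4507 -0.0928] 26 26
side wA [0.457 0.064] 85 110
side wB [ 0.4591 -0.4172] 21 31
scene pA [0.604  0.3436] 9 12
scene pB [ 0.45  -0.098] 78 101
scene wA [0.4583 0.0603] 52 76
scene wB [ 0.4595 -0.419 ] 78 114
```

View pics/f.png

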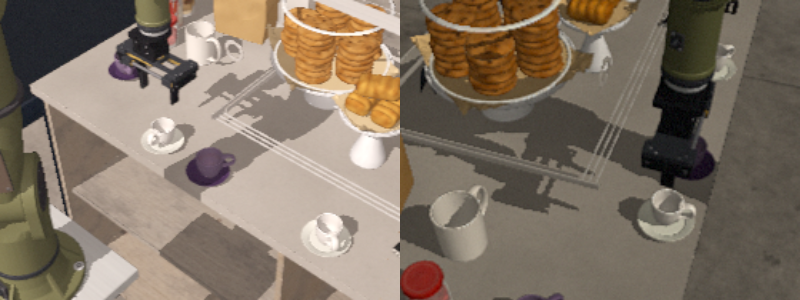

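All four cups stand upright and centred to about 2–4 mm on saucers of their own colour. The arm is clear, so I'm handing in.

```bash
python3 -c "
from workcell import robot;print(robot.hand_in())"
```

```text
the job is handed in; nothing more can be done
None
```

All four cups are on saucers of their own colour, one to a saucer, and the job was handed in at about 37.5 s of the 122 s allowed.

- **One cup was knocked over first.** On the first grasp I moved down before the arm had settled. A finger caught purple_cup_a and tipped it onto its side on the counter. I took it by the wall with the gripper tilted, turned it upright, set it back down, then picked it up and placed it normally.
- **Final checks.** After each release, the wrist camera put the cup centres about 2–4 mm from their saucer centres. The fixed cameras agree to within about 5 mm, though some of their views had few points. Rim heights fit cups standing upright on the saucer floors.
- **Forces and clearance.** The highest wrist force I read was about 11 N, when setting down the last cup. I did not move the big mug, all my paths stayed clear of the pastry case, and the gripper was open about 10 cm above the last cup at hand-in.

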